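# Run the hand nut onto the vegetable cutter's shaft

### The job

Fasten the slicing disc of the vegetable cutter: take the blue hand nut from the parts tray and set it squarely on the threaded shaft. Feel for its thread start by turning it backward (counter-clockwise seen from above) under a light press until it drops, then run it on clockwise until it sits fully home on the disc's hub, and let go. Never press or twist the nut hard against the shaft, and leave everything else where it is.

Things in the scene. Friction and masses are not known exactly. Their poses are not given: they have to be found in the camera images.
- nut_mid (a point): Blue plastic hand nut, 0.12 kg, 62 mm tall, at first standing mouth down in the parts tray. This point is on its axis half-way up, 31 mm above its rim. A flat cap lies 32 mm above the rim; on it stands the bar to grip, 62 mm long, 14 mm thick, 30 mm high (32 to 62 mm above the rim). x runs along the bar, y across it, z up out of the bar.
- nut_rim (a point): Centre of the nut's open lower rim. The skirt is round, 49 mm across outside, 37.6 mm inside. In it two steel pins, 5 mm thick, point inward from opposite sides, under the two ends of the bar; their undersides are 6.7 mm above the rim.
- seat (a point): Point on the shaft's axis at the flat top of the hub, 64 mm above the counter, where the nut's rim rests when it is home (nut_mid is then 31 mm above this point). z up, turned as the cutter.
- shaft_top (a point): Top of the steel shaft, on its axis, 26.5 mm above the hub. The shaft is 34 mm across its thread, so the nut's mouth passes over it with 1.8 mm to spare all round. Right-handed thread (clockwise from above runs the nut down), two starts half a turn apart. The shaft is braked, does not turn, and has stopped at an unknown angle.
- land (a point): On the axis, at the height of two level lands, 22 mm above the hub, on which the nut's pins first rest (rim 15.3 mm above the hub; by chance on a land's end stop, 4.5 mm higher, or straight in the slots). Turned clockwise on the lands, the nut meets the hard stops; counter-clockwise, by 155 degrees at most, its pins reach the slots.
- slot_floor (a point): On the axis, at the height of the floor of the two slots (thread starts), 12 mm above the hub. A slot lets a pin in over some 20 degrees and ends in a hard stop; the nut sinks 10 mm in it (rim then 5.3 mm above the hub). From here clockwise: level for 10 to 30 degrees, then falling 24 mm per turn, with 1.5 mm play; home after 90 to 110 degrees, tight about 20 degrees later.
- cutter: Vegetable cutter without its hood: an aluminium motor base 220 mm by 190 mm by 52 mm fixed to the counter, a steel slicing disc 166 mm in diameter on top of it, the hub 54 mm in diameter in its middle, and the threaded shaft. Origin under the middle on the counter, z up, x towards the side away from its two push buttons.
- tray: Low steel parts tray, fixed, 180 mm (x) by 260 mm (y), rim 18 mm high, floor 3 mm thick. Origin under its middle on the counter. It holds the nut and two pastry rings and may stand to the left or to the right of the cutter.
- ring_large: Steel pastry ring in the tray, 52 mm in diameter, 18 mm high; origin at the middle of its underside. To be left alone.
- ring_small: Steel pastry ring in the tray, 40 mm in diameter, 18 mm high; origin at the middle of its underside. To be left alone.
- mug_a: White mug, 76 mm in diameter, 75 mm high, beyond the work; origin at the middle of its foot. To be left alone.
- mug_b: White mug, 76 mm in diameter, 75 mm high, beyond the work; origin at the middle of its foot. To be left alone.
- ramekin: White bowl, 70 mm in diameter, 35 mm high, to the left; origin at the middle of its foot. To be left alone.
- bun_mid (a point): Bread bun, 90 mm in diameter, 45 mm high, to the right; this point is its middle. To be left alone.
- turner_grip (a point): Turner with a wooden handle, lying on the counter beyond the work to the left; this point is on its handle. To be left alone.
Things that resemble listed ones, but are neither listed nor needed, are in the scene too. Of the things that look like the part that bears nut_mid, the largest one is meant.

How it is judged (in metres and radians):
On the way, in this order (a step that is already met when the one before it is completed fails the run):
1. the nut is brought over the top of the shaft, bar up (z of nut_mid in the frame of seat between 0.043 and 0.1 m and horizontal distance between nut_mid and seat below 0.012 m and angle between nut_mid's own z axis and vertical below 0.12 rad), for 0.05 s.
2. the nut has dropped into the thread start: its rim 3 to 8 mm above the hub, on the shaft's axis (z of nut_mid in the frame of seat between 0.034 and 0.039 m and horizontal distance between nut_mid and seat below 0.004 m), for 0.1 s.
At the end, for the whole second after the job is handed in: The nut is run on until its rim is within 1.5 mm of the hub (nut_mid no more than 32.5 mm above the seat), upright within 4 degrees and within 4 mm of the shaft's axis, at rest and released (z of nut_mid in the frame of seat between 0.029 and 0.0325 m and horizontal distance between nut_mid and seat below 0.004 m and angle between nut_mid's own z axis and vertical below 0.07 rad and linear speed of nut below 0.01 m/s and contact force between the fingers and nut below 0.1 N); the robot touches nothing.
It fails at once if the nut is pressed or twisted against the shaft or the cutter with more than 80 N (contact force between nut and cutter above 80 N).
It fails at once if another thing on the counter or in the tray is shifted by more than 20 mm (distance of any of ring_large, ring_small, mug_a, mug_b, ramekin, bun_mid, turner_grip from where it was at the start of the episode above 0.02 m).
It also fails if it takes over 64 s, if anything falls off the work surface, if the arm or the gripper's body presses on something with over 40 N, if the wrist force passes 120 N, or if a joint passes its speed limit or range.

### The arm

A 7-joint arm with a two-finger parallel gripper is mounted at the origin on the work surface. World frame = base frame: x ahead of the robot, y to its left, z up, the work surface at z = 0. Lengths are in m, angles in degrees, forces in N, time in s.
With the tool pointing down it reaches from about 0.35 to 0.775 m from the base axis. Payload 3.1 kg.
Tool frame: the origin (TCP) lies on the centre line of the jaws, within the pads' length; the fingertips stand 17 mm ahead of it and the grasp point (between the pads) lies 2 mm behind it (robot.tip_reach is the distance from the TCP to the fingertips, in m); z points along the fingers, y is the line along which they close (so a half turn about z gives the same grasp; the last joint's range is limited). The gripper opens to 85 mm and grips with 20 to 120 N. Pads are 22 mm wide; open, the fingers measure 114 mm over their backs; the gripper's body (76 mm by 85 mm) begins 54 mm behind the grasp point. The pads swing forward as they close: fully open they stand 13 mm farther back than shut.
Start: joints at [74.616, 17.813, 0.802, 86.603, -0.252, 75.585, -1.558], TCP at [0.124, -0.536, 0.248] pointing down, gripper open.
Joint ranges: [-154.91, 154.91], [-16.99, 109.72], [-72.82, 74.43], [7.12, 147.25], [-82.49, 262.49], [11.32, 116.49], [-174.64, 174.64]. Speed limits (degrees/s): [159.86, 159.86, 180, 180, 180, 180, 180].

### API

Orientations are given as [roll, pitch, yaw] about the fixed x, y, z axes, in that order (R = Rz(yaw) Ry(pitch) Rx(roll)).
In Python, from station import robot, fingers, vision, workorder, recognise gives the robot as it stands. Calls block until the motion is done:
- robot.move_to(position, orientation): joint-space move of the TCP to a pose.
- robot.line_to(position, orientation=None, velocity=0.15, f_stop=None): straight line of the TCP; orientation=None keeps the orientation; velocity is the mean speed in m/s. With f_stop (N) it stops when the force on the tool has changed by that much, and returns True; else False.
- robot.move_j(angles): joint-space move.
- fingers.gripper_to(opening, force=None): opening from 0.0 (shut) to 1.0 (fully open); force is the grip in N (None keeps the last); returns when the fingers have stopped.
- robot.pause(seconds).
- robot.inverse_kinematics(position, orientation): joint angles nearest the present ones, or None.
- vision.grab_frame(name): name is "scene" or "top"; returns the picture (384x512x3 uint8, red, green, blue); there is no depth.
- vision.calibration(name): a dict with "mtx" (3x3 intrinsics, pixels), "k1" (the pictures are not rectified: a ray, as slopes to the right and down, at radius r is drawn at 1 + k1 r^2 times it, then the intrinsics apply), "extrinsics" (4x4, takes a point from world to camera coordinates). Camera axes: x right, y up, looking along -z (the intrinsics and any distortion apply to the point x, -y, -z); pixel columns grow to the right and rows downward; lengths in m; the calibration is good to about 2 mm. A picture is of the moment at which its call begins. calibration takes no time and is no camera call.
A pose or a line that the arm cannot do raises robot.PlanningError and nothing moves.
- workorder.close_job(): hands the job in; it is judged then, once.
Trained networks look in the newest picture that a camera, given by its name, has taken for a name from the list of things; names that differ only in an ending like _2 or _b are one class to them, and where a whole thing is asked for, a point or a joint stands for the part that bears it (a point fixed in the world has none). Each returns a list of dicts, best first, with "p" (0 to 1); they miss things now and then, are a little off and sometimes report something else, mostly with a low value. They report only what shows in the picture. A call takes as long as a camera call. They do not tell look-alikes from the thing itself.
- recognise(label, camera): "rect" ([centre column, centre row, width, height] in pixels, round what is visible of it).
Readings, each from a call of its own:
- robot.current_time_s(): time.
- robot.current_joint_positions(): joint angles.
- robot.current_dq(): joint speeds.
- robot.current_joint_torque(): joint torques, N m.
- robot.current_tool_pos(): TCP position.
- robot.current_eef_rot(): TCP orientation.
- robot.current_contact_force(): force on the tool from outside, world axes, zero at the start.
- robot.current_torque(): the same for the moment, N m.
- robot.current_finger_gap(): opening from 0.0 (shut) to 1.0 (fully open).
- robot.current_gripper_force(): force on a finger pad.
Only numpy, scipy, OpenCV 4.12 (cv2) and the standard library are available. Lean on these libraries where they do the work, as an engineer would, in place of code of your own. Each camera call takes 0.05 s, during which the arm holds its last target. There are 200 camera calls.

## Working session

There is one attempt and no reset: what is moved stays moved. The work goes in short steps, each a Python script; the robot and the scene stay as the last script left them, time stands still between calls to the robot, and variables do not carry over. Pictures are saved under pics/ and viewed, at most 10 in all, crops included, and the job is handed in when it is done.

```bash
ls; mkdir -p pics; python3 - <<'E'
from station import robot, fingers, vision, workorder, recognise
import cv2,numpy as np
for c in("scene","top"):
    im=vision.grab_frame(c); cv2.imwrite(f"pics/{c}0.png",im[:,:,::-1])
    k=vision.calibration(c); print(c,np.round(k["mtx"],1).tolist(),k["k1"],np.round(k["extrinsics"],4).tolist())
    for n in("nut_mid","cutter","tray","ring_large","shaft_top"):
        try: print(n,[(np.round(d["rect"],1).tolist(),round(d["p"],2)) for d in recognise(n,c)])
        except Exception as e: print(n,e)
print(robot.current_time_s(),robot.current_tool_pos(),robot.current_eef_rot(),robot.tip_reach)
E
```

```text
pics
scene [[379.0, 0.0, 263.3], [0.0, 379.0, 191.9], [0.0, 0.0, 1.0]] -0.019523446313019385 [[-0.272, 0.962, 0.0234, 0.1776], [-0.5188, -0.1671, 0.8384, 0.1993], [0.8105, 0.2159, 0.5446, -1.6344], [0.0, 0.0, 0.0, 1.0]]
nut_mid [([335.0, 212.3, 18.7, 21.2], 0.79), ([280.2, 194.4, 11.3, 7.8], 0.73), ([356.7, 185.9, 11.8, 15.1], 0.5)]
cutter [([220.9, 200.0, 73.7, 51.0], 0.78)]
tray [([343.6, 222.7, 99.2, 62.5], 0.6)]
ring_large [([376.6, 223.2, 13.3, 16.7], 0.45)]
shaft_top [([219.2, 202.1, 75.9, 57.0], 0.78)]
top [[435.8, 0.0, 254.8], [0.0, 435.8, 184.5], [0.0, 0.0, 1.0]] -0.0639080179809867 [[-0.0057, -1.0, 0.0049, -0.0098], [0.9816, -0.0046, 0.1909, -0.5292], [-0.1909, 0.0059, 0.9816, -1.4278], [0.0, 0.0, 0.0, 1.0]]
nut_mid [([198.2, 194.1, 11.9, 17.1], 0.6), ([180.8, 253.0, 12.7, 9.6], 0.6)]
cutter []
tray [([186.3, 196.1, 89.5, 68.5], 0.56), ([303.1, 188.4, 58.3, 66.1], 0.42)]
ring_large []
shaft_top [([303.9, 190.1, 61.9, 69.5], 0.79)]
0.6 [ 0.12369993 -0.53591269  0.24830588] [1.79999998e+02 7.79041068e-04 1.29992451e+01] 0.017
```

```bash
python3 - <<'E'
import cv2
t=cv2.imread("pics/top0.png")[120:300,120:360]; cv2.imwrite("pics/t1.png",cv2.resize(t,None,fx=3.3,fy=3.3,interpolation=cv2.INTER_CUBIC))
s=cv2.imread("pics/scene0.png")[140:290,170:410]; cv2.imwrite("pics/s1.png",cv2.resize(s,None,fx=3.3,fy=3.3,interpolation=cv2.INTER_CUBIC))
E
```

```text
(no output)
```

View pics/t1.png

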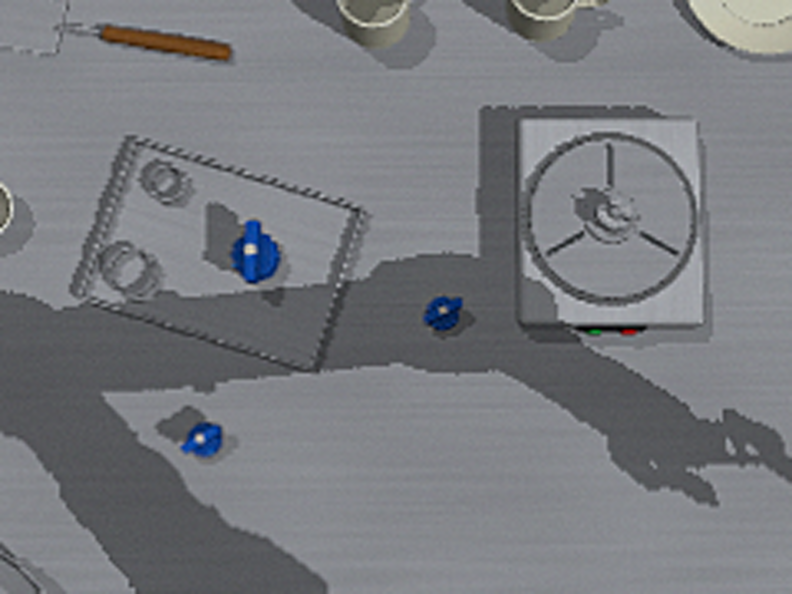

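View pics/s1.png

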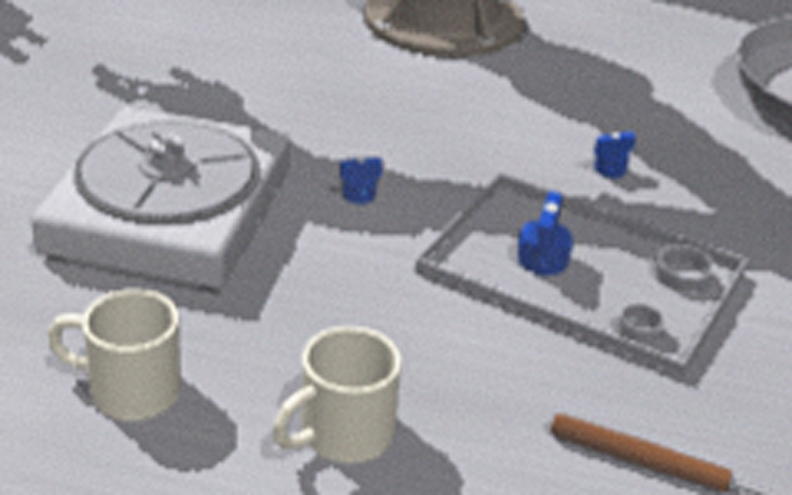

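The top view shows the large nut in the tray at about (197.6, 196), its bar roughly along the image vertical. The two smaller blue ones, outside the tray, are decoys. The shaft is at about (305, 185) in the top view. Next I fit the nut's silhouette and the disc's circle in both views.

```bash
cat > h.py <<'E'
from station import robot, fingers, vision, workorder, recognise
import cv2,numpy as np
from scipy.optimize import minimize
CAL={c:vision.calibration(c) for c in("scene","top")}
def proj(P,c):
    k=CAL[c];E=np.array(k["extrinsics"]);Q=np.atleast_2d(P)@E[:3,:3].T+E[:3,3]
    s=np.c_[Q[:,0],-Q[:,1]]/-Q[:,2:3]; s=s*(1+k["k1"]*(s**2).sum(1,keepdims=True))
    M=np.array(k["mtx"]); return np.c_[s[:,0]*M[0,0]+M[0,2],s[:,1]*M[1,1]+M[1,2]]
T=np.linspace(0,2*np.pi,120,endpoint=False)
def circ(x,y,z,r): return np.c_[x+r*np.cos(T),y+r*np.sin(T),0*T+z]
def nutsil(x,y,z,yaw,c,o,S,n):  # rim at z; crop origin o, scale S
    R=np.array([[np.cos(yaw),-np.sin(yaw)],[np.sin(yaw),np.cos(yaw)]]);m=np.zeros((n*S,n*S),np.uint8)
    cyl=np.r_[circ(x,y,z,.0245),circ(x,y,z+.032,.0245)]
    b=np.array([[a,d] for a in(-.031,.031) for d in(-.007,.007)])@R.T+[x,y]
    bar=np.r_[np.c_[b,[z+.032]*4],np.c_[b,[z+.062]*4]]
    for P in(cyl,bar):
        p=((proj(P,c)-o+.5)*S-.5)
        cv2.fillConvexPoly(m,cv2.convexHull((p*16).astype(np.int32)),255,shift=4)
    return cv2.resize(m,(n,n),interpolation=cv2.INTER_AREA)/255.
def blue(im):
    f=im.astype(float);return np.clip((f[:,:,2]-f[:,:,0]-20)/45,0,1)
def fitnut(ims,g,n=44,cams=("scene","top"),fixyaw=None):
    obs={}
    for c in cams:
        o=np.round(proj([g[0],g[1],g[2]+.03],c)[0])-n//2; o=o.astype(int)
        m=blue(ims[c])[o[1]:o[1]+n,o[0]:o[0]+n]
        obs[c]=(o,cv2.morphologyEx(m,cv2.MORPH_CLOSE,np.ones((3,3))))
    def cost(v):
        yaw=v[2]/20 if fixyaw is None else fixyaw
        return sum(np.abs(nutsil(v[0]/1e3,v[1]/1e3,g[2],yaw,c,o,6,n)-m).sum() for c,(o,m) in obs.items())
    v0=np.array([g[0]*1e3,g[1]*1e3]+([g[3]*20] if fixyaw is None else []));best=None
    sim=np.vstack([v0]+[v0+np.eye(len(v0))[i]*8 for i in range(len(v0))])
    r=minimize(cost,v0,method="Nelder-Mead",options=dict(initial_simplex=sim,xatol=.05,fatol=.05))
    return r.x,r.fun,{c:m.sum() for c,(o,m) in obs.items()}
def ray(u,v,z,c):
    return minimize(lambda q:((proj([q[0],q[1],z],c)[0]-[u,v])**2).sum(),[.5,-.1],method="Nelder-Mead",options=dict(xatol=1e-5,fatol=1e-6)).x
E
cat > m1.py <<'E'
from h import *
ims={c:cv2.imread(f"pics/{c}0.png")[:,:,::-1] for c in("scene","top")}
p=ray(197.6,195.5,.05,"top");print("nut0",p, ray(334,214,.03,"scene"))
for cams in(("scene","top"),("top",),("scene",)):
    print(cams,fitnut(ims,[p[0],p[1],.003,.05],cams=cams))
q=ray(304.8,185.9,.06,"top");print("shaft0",q)
G={}
for c in ims:
    g=cv2.cvtColor(np.ascontiguousarray(ims[c]),cv2.COLOR_RGB2GRAY).astype(np.float32)
    G[c]=cv2.GaussianBlur(np.hypot(cv2.Sobel(g,cv2.CV_32F,1,0),cv2.Sobel(g,cv2.CV_32F,0,1)),(0,0),.7)
def sc(v,z,c):
    P=proj(circ(v[0],v[1],z,.083),c).astype(np.float32)
    return cv2.remap(G[c],P[:,0:1].copy(),P[:,1:2].copy(),cv2.INTER_CUBIC).mean()
for cams in(("scene","top"),("top",),("scene",)):
  for z in(.055,.058,.061,.064):
    best=max(((sum(sc((q[0]+dx/1e3,q[1]+dy/1e3),z,c) for c in cams),q[0]+dx/1e3,q[1]+dy/1e3) for dx in np.arange(-12,12.1,.5) for dy in np.arange(-12,12.1,.5)))
    print(cams,z,np.round(best,4))
E
python3 m1.py
```

```text
nut0 [0.49231287 0.18096317] [0.50449285 0.18422234]
('scene', 'top') (array([ 4.90445379e+02,  1.85949399e+02, -7.48416616e-02]), np.float64(85.50980392156862), {'scene': np.float64(294.8666666666667), 'top': np.float64(181.8222222222222)})
('top',) (array([4.91481622e+02, 1.86258322e+02, 4.09619404e-01]), np.float64(31.00130718954248), {'top': np.float64(181.8222222222222)})
('scene',) (array([ 4.88156218e+02,  1.85549910e+02, -3.56211898e-01]), np.float64(50.62222222222222), {'scene': np.float64(294.8666666666667)})
shaft0 [ 0.52173957 -0.18133158]
('scene', 'top') 0.055 [ 3.5714e+02  5.2370e-01 -1.8330e-01]
('scene', 'top') 0.058 [ 3.773344e+02  5.237000e-01 -1.828000e-01]
('scene', 'top') 0.061 [ 3.794291e+02  5.247000e-01 -1.818000e-01]
('scene', 'top') 0.064 [ 3.670964e+02  5.272000e-01 -1.808000e-01]
('top',) 0.055 [ 2.051579e+02  5.252000e-01 -1.828000e-01]
('top',) 0.058 [ 2.04797e+02  5.24700e-01 -1.82800e-01]
('top',) 0.061 [ 2.046612e+02  5.242000e-01 -1.823000e-01]
('top',) 0.064 [ 2.048244e+02  5.242000e-01 -1.828000e-01]
('scene',) 0.055 [179.7182   0.5337  -0.1838]
('scene',) 0.058 [175.6568   0.5222  -0.1828]
('scene',) 0.061 [177.3443   0.5257  -0.1813]
('scene',) 0.064 [ 1.793486e+02  5.292000e-01 -1.793000e-01]
```

```bash
cat > g.py <<'E'
from h import *
nx,ny=.4905,.1862
for yaw in(0,180,-180):
  for d in(0,80,155):
    r=robot.inverse_kinematics([.5242,-.1825,.13],[180,0,yaw+d]); print(yaw,d,None if r is None else np.round(r,0).tolist())
E
python3 g.py
```

```text
0 0 [33.0, 25.0, -21.0, 95.0, 10.0, 62.0, -81.0]
0 80 [42.0, 28.0, -34.0, 95.0, 17.0, 63.0, -6.0]
0 155 [43.0, 28.0, -35.0, 95.0, 18.0, 63.0, 68.0]
180 0 [44.0, 28.0, -37.0, 95.0, 19.0, 63.0, 92.0]
180 80 [-25.0, 37.0, 65.0, 97.0, -36.0, 69.0, -142.0]
180 155 [29.0, 25.0, -16.0, 95.0, 7.0, 61.0, -104.0]
-180 0 [44.0, 28.0, -37.0, 95.0, 19.0, 63.0, 92.0]
-180 80 [-25.0, 37.0, 65.0, 97.0, -36.0, 69.0, -142.0]
-180 155 [29.0, 25.0, -16.0, 95.0, 7.0, 61.0, -104.0]
```

```bash
cat > g.py <<'E'
from h import *
nx,ny=.4905,.1862; O=[180,0,0]
robot.move_to([nx,ny,.13],O)
robot.line_to([nx,ny,.057],O,velocity=.1)
fingers.gripper_to(0.0,force=50)
print("gap",robot.current_finger_gap(),robot.current_gripper_force())
robot.line_to([nx,ny,.18],velocity=.12)
ims={c:vision.grab_frame(c) for c in CAL}
for c in ims: cv2.imwrite(f"pics/{c}_lift.png",ims[c][:,:,::-1])
print(robot.current_time_s(),robot.current_tool_pos(),robot.current_contact_force(),robot.current_finger_gap())
a=cv2.resize(ims["scene"][130:270,230:430],(800,560),interpolation=cv2.INTER_CUBIC);cv2.imwrite("pics/lift.png",a[:,:,::-1])
E
python3 g.py
```

```text
gap 0.1519680295968043 53.24351370334625
6.2833 [0.48991083 0.18582108 0.17902151] [-0.48854014 -0.20202779 -1.47371618] 0.15518625302708242
```

View pics/lift.png

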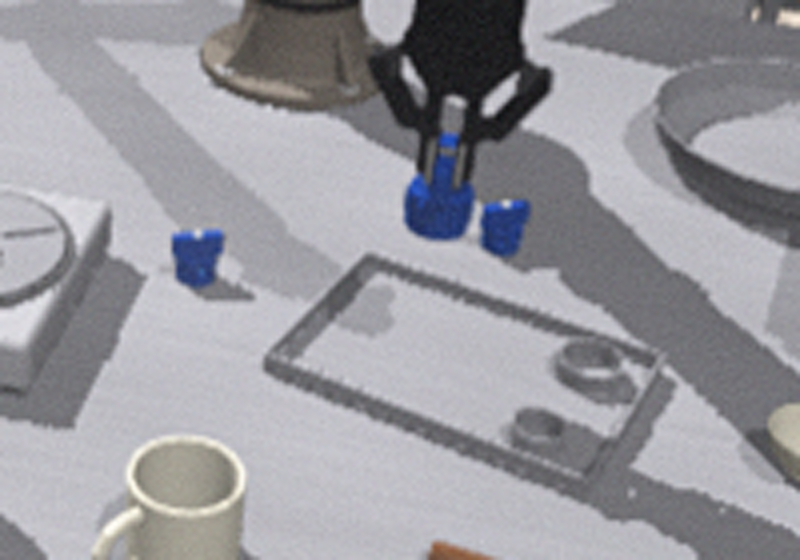

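The nut is held upright between the pads at about (440, 205) in the crop, and the tray and rings are undisturbed. I'll move it over the shaft and check.

```bash
cat > o.py <<'E'
from h import *
sx,sy=.5242,-.1825; O=[180,0,40]
robot.move_to([sx,sy,.20],O)
robot.line_to([sx+.0004,sy+.0004,.155],O,velocity=.1)
ims={c:vision.grab_frame(c) for c in CAL}
for c in ims: cv2.imwrite(f"pics/{c}_over.png",ims[c][:,:,::-1])
t=robot.current_tool_pos();print(robot.current_time_s(),t,robot.current_contact_force(),robot.current_eef_rot())
# expected skirt outline & shaft top drawn
a=cv2.resize(ims["scene"][150:240,160:280],None,fx=6,fy=6,interpolation=cv2.INTER_CUBIC)
for P,col in((circ(t[0],t[1],t[2]-.0545,.0245),(255,0,0)),(circ(t[0],t[1],t[2]-.0225,.0245),(255,0,0)),(circ(sx,sy,.0905,.017),(0,255,0)),(circ(sx,sy,.064,.027),(255,255,0))):
    cv2.polylines(a,[np.round((proj(P,"scene")-[160,150]+.5)*6-.5).astype(np.int32)],True,col,1)
cv2.imwrite("pics/over.png",a[:,:,::-1])
E
python3 o.py
```

```text
8.3667 [ 0.52536639 -0.18194332  0.15589044] [ 0.60288567 -0.30552461 -0.13080566] [ 1.79917758e+02 -6.11380323e-02  4.00162078e+01]
```

View pics/over.png

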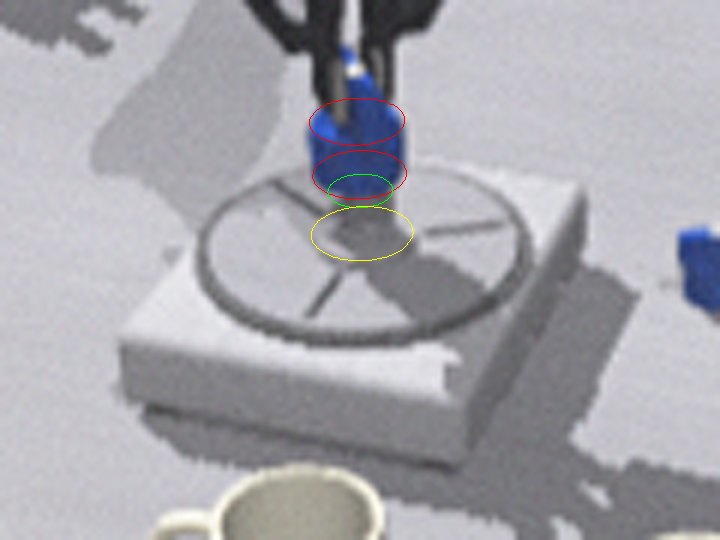

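The skirt lines up with the drawn outline and sits over the shaft (laterally about 359 against 361 in the crop). I'll lower it, feeling for contact.

```bash
cat > d.py <<'E'
from h import *
def st(tag):
    print(tag,round(robot.current_time_s(),2),np.round(np.array(robot.current_tool_pos())*1e3,1),np.round(robot.current_contact_force(),1),np.round(robot.current_torque(),2),np.round(robot.current_eef_rot(),1))
if __name__=="__main__":
    robot.pause(.3);st("pre")
    c=robot.line_to([.5242,-.1825,.110],[180,0,40],velocity=.03,f_stop=6)
    robot.pause(.2);st(c)
E
python3 d.py
```

```text
pre 8.67 [ 524.8 -182.2  155.3] [-0.3  0.1 -1.1] [0. 0. 0.] [180.  -0.  40.]
True 9.88 [ 524.2 -182.4  123. ] [-0.2 -0.   5.7] [0.03 0.07 0.02] [-180.    0.   40.]
```

Contact at TCP z = 123 mm puts the rim about 5 mm above the hub, so the pins dropped straight into the slots. Running clockwise in small monitored steps will confirm it.

```bash
cat > r.py <<'E'
from d import *
import sys
yaw,n=float(sys.argv[1]),int(sys.argv[2])
X=[.5242,-.1825]
for i in range(n):
    z=robot.current_tool_pos()[2]
    yaw-=8
    a=robot.line_to(X+[z],[180,0,yaw],velocity=.05,f_stop=15)
    st(f"rot {yaw} {a}")
    if a or abs(robot.current_torque()[2])>.5: break
    b=robot.line_to(X+[z-.004],[180,0,yaw],velocity=.02,f_stop=4)
    robot.pause(.05);st(f"  press {b}")
E
python3 r.py 40 4
```

```text
rot 32.0 False 10.18 [ 524.5 -182.3  123.1] [-0.   0.9  2. ] [ 0.08 -0.06 -0.01] [180.   -0.   32.2]
  press True 10.43 [ 524.6 -182.3  123. ] [-0.9  0.5  5.2] [ 0.07  0.25 -0.  ] [180.    0.   32.1]
rot 24.0 False 10.72 [ 524.4 -182.4  123.1] [-0.   0.9  2.3] [ 0.1  -0.01  0.01] [180.   -0.   24.2]
  press True 10.98 [ 524.4 -182.3  122.9] [-1.6  0.3  5.5] [ 0.09  0.31 -0.03] [180.    0.   24.1]
rot 16.0 False 11.28 [ 524.  -182.2  122.9] [-0.8  1.4  3.8] [ 0.19  0.28 -0.06] [-180.     0.    16.2]
  press True 11.53 [ 524.1 -182.   122.8] [-1.1  0.1  6. ] [ 0.01  0.37 -0.06] [1.80e+02 1.00e-01 1.62e+01]
rot 8.0 False 11.82 [ 523.8 -182.1  122.6] [-1.1  1.9  2.7] [ 0.33  0.38 -0.03] [-1.8e+02  1.0e-01  8.3e+00]
  press True 12.08 [ 523.9 -182.   122.4] [-0.8 -0.1  5.5] [ 0.08  0.4  -0.03] [1.8e+02 1.0e-01 8.2e+00]
```

```bash
python3 r.py 8 6
```

```text
rot 0.0 False 12.38 [ 524.  -181.8  122.3] [-2.   2.8  3. ] [0.56 0.48 0.01] [-180.     0.     0.3]
  press True 12.63 [ 524.1 -181.6  122.2] [-1.5  0.4  5.9] [ 0.11  0.44 -0.04] [-1.8e+02  1.0e-01  2.0e-01]
rot -8.0 False 12.93 [ 523.9 -182.   121.9] [-1.9  3.5  3.3] [ 0.66  0.59 -0.04] [-1.8e+02  1.0e-01 -7.7e+00]
  press True 13.18 [ 523.9 -181.8  121.8] [-1.6 -0.4  6.6] [ 0.11  0.5  -0.02] [ 1.8e+02  1.0e-01 -7.8e+00]
rot -16.0 False 13.47 [ 523.9 -182.1  121.5] [-0.8  2.9  1.9] [0.76 0.53 0.01] [-1.80e+02  1.00e-01 -1.57e+01]
  press True 13.73 [ 524.2 -181.9  121.2] [-1.   0.6  6.2] [ 0.12  0.26 -0.01] [180.    0.  -15.8]
rot -24.0 False 14.03 [ 524.3 -182.1  121. ] [-1.2  2.8  1.2] [ 0.8   0.38 -0.  ] [-180.     0.   -23.7]
  press True 14.28 [ 524.3 -182.   120.7] [-1.7  0.8  5.8] [0.13 0.45 0.02] [180.    0.  -23.8]
rot -32.0 False 14.57 [ 524.3 -182.2  120.5] [-1.   3.7  1.8] [0.87 0.32 0.  ] [-180.     0.   -31.7]
  press True 14.83 [ 524.3 -182.   120.1] [-1.7  0.3  4.7] [0.18 0.4  0.07] [180.    0.  -31.8]
rot -40.0 False 15.12 [ 524.2 -182.1  120. ] [-1.6  3.8  1.5] [0.96 0.36 0.05] [-180.     0.   -39.8]
  press True 15.38 [ 524.4 -182.   119.6] [-1.2  0.4  5.8] [0.2  0.38 0.02] [180.    0.  -39.8]
```

```bash
python3 r.py -40 4; python3 -c "
from h import *
print(robot.current_joint_positions())"
```

```text
rot -48.0 False 15.68 [ 524.2 -182.1  119.4] [-1.5  3.4  0.9] [1.04 0.37 0.04] [-180.     0.   -47.8]
  press True 15.93 [ 524.3 -181.9  119. ] [-1.2  0.5  5.3] [ 0.19  0.28 -0.01] [180.    0.  -47.9]
rot -56.0 False 16.23 [ 524.2 -182.1  118.8] [-0.8  4.7  1. ] [1.09 0.35 0.02] [-180.     0.   -55.9]
  press True 16.48 [ 524.4 -181.9  118.4] [-0.6 -0.2  5.2] [0.13 0.23 0.05] [-180.     0.   -55.9]
rot -64.0 False 16.77 [ 524.3 -182.1  118.3] [-1.5  4.7  1.7] [1.19 0.38 0.  ] [-180.     0.   -63.9]
  press True 17.03 [ 524.3 -181.7  118.1] [-0.  -0.4  4.1] [-0.05  0.08  0.01] [180.    0.  -63.9]
rot -72.0 False 17.32 [ 524.3 -182.1  118.2] [-1.   4.2  2.8] [ 1.08  0.32 -0.02] [-180.     0.   -71.9]
  press True 17.58 [ 524.3 -181.7  118. ] [-0.7  0.1  4.6] [-0.07  0.15  0.  ] [180.    0.  -71.9]
[  33.410139     26.19186115  -21.72567531   95.75467524   10.85030205
   60.16063787 -153.64470688]
```

The height stopped falling at 118.0 mm after a 5 mm run-down, so the nut is on the hub. One more small turn, then release and retreat.

```bash
python3 r.py -72 1; python3 - <<'E'
from d import *
fingers.gripper_to(0.5); p=robot.current_tool_pos()
robot.line_to([p[0],p[1],.25],velocity=.12)
robot.move_to([.45,.05,.35],[180,0,0])
robot.pause(.2);st("away")
ims={c:vision.grab_frame(c) for c in CAL}
for c in ims: cv2.imwrite(f"pics/{c}_end.png",ims[c][:,:,::-1])
for z in(.064,.070):
  for y in(-80,): print(z,fitnut(ims,[.5243,-.182,z,np.radians(y)]))
a=np.hstack([cv2.resize(ims[c][y:y+90,x:x+80],(400,450),interpolation=cv2.INTER_CUBIC) for c,x,y in(("scene",180,150),("top",265,140))])
cv2.imwrite("pics/end.png",a[:,:,::-1])
E
```

```text
rot -80.0 False 17.88 [ 524.  -181.9  118.1] [-2.4  4.2  4.3] [ 0.93  0.5  -0.19] [180.   0. -80.]
  press True 18.13 [ 524.  -181.7  118. ] [-0.9 -0.5  4.3] [-0.14  0.16 -0.05] [180.   0. -80.]
away 21.0 [450.3  48.5 349.2] [0.  0.3 0.8] [ 0.02  0.   -0.  ] [-1.8e+02  1.0e-01 -2.0e-01]
0.064 (array([ 523.21940183, -183.69862286,  -26.79011519]), np.float64(74.59477124183007), {'scene': np.float64(339.73333333333335), 'top': np.float64(201.66666666666669)})
0.07 (array([ 524.78956956, -182.91563191,  -27.81454962]), np.float64(102.47058823529412), {'scene': np.float64(339.73333333333335), 'top': np.float64(201.66666666666669)})
```

View pics/end.png

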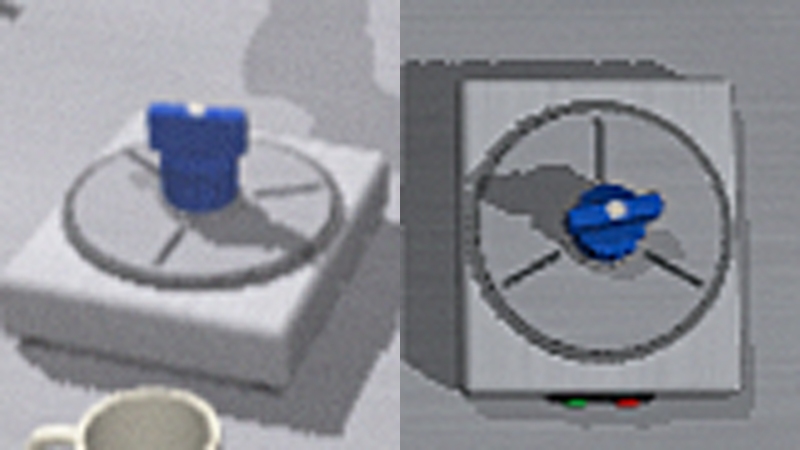

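The nut sits upright on the hub at about (200, 170) in the left panel and (612, 220) in the right. It is free of the gripper, and the fit prefers the rim at hub height. Handing in.

```bash
python3 -c "
from station import workorder
print(workorder.close_job())"
```

```text
the job is handed in; nothing more can be done
None
```

The blue nut is run on until it sits home on the hub, upright and released, and the job is handed in. Its pins dropped straight into the thread start, so I did not turn it backward first. The verdict wasn't shown.

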